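Cap the handrail post and set the callipers to its pencilled circle

ROBOT

A 6-joint arm with a two-finger parallel gripper is mounted at the origin on the work surface. World frame = base frame: x ahead of the robot, y to its left, z up, the work surface at z = 0. Lengths are in m, angles in degrees, forces in N, time in s.
With the tool pointing down it reaches from about 0.25 to 0.725 m from the base axis. Payload 9.7 kg.
Tool frame: the origin (TCP) lies between the finger pads; the fingertips stand 25 mm ahead of it and the grasp point (between the pads) lies 6 mm ahead of it; z points along the fingers, y is the line along which they close (so a half turn about z gives the same grasp; the last joint's range is limited). The gripper opens to 85 mm and grips with 20 to 120 N. Pads are 22 mm wide; open, the fingers measure 114 mm over their backs; the gripper's body (76 mm by 85 mm) begins 54 mm behind the grasp point. The pads swing forward as they close: fully open they stand 13 mm farther back than shut.
Start: joints at [72.651, 4.979, 10.078, 95.1, 0, 90], TCP at [0.164, 0.525, 0.256] pointing down, gripper open.
Joint ranges: [-179.16, 179.16], [-48.56, 103.87], [-65.8, 70.77], [-126.05, 130.52], [-82.76, 87.17], [-180, 180]. Speed limits (degrees/s): [127.2, 127.2, 147.25, 180, 180, 180].

INTERFACE

Orientations are given as [roll, pitch, yaw] about the fixed x, y, z axes, in that order (R = Rz(yaw) Ry(pitch) Rx(roll)).
In Python, from workcell import bot gives the robot as it stands. The module is installed in compiled form; this text tells all that it offers.
- The arm moves only by the shell command python3 -m pendant 'ROWS' [FORCE]. ROWS is rows parted by semicolons, their numbers by spaces, 1 to 5 of them, each of 5 numbers: dx, dy, dz in m, then a turn about the tool's z in degrees, then the finger opening in m; each row is the pose to reach, as a shift and turn from the pose commanded when the command began, along the tool's axes at that moment; what a row does not reach only later rows make up. A row lasts 1/12 s, in which the tool goes at most 0.0417 m and 7.16 degrees, less where a joint would pass 70% of its speed; a pose out of reach is approached as far as the arm can. The fingers move at their own pace and stop on an object; FORCE is the grip in N (left out, the last holds). Time passes only in rows, so rows that do not move let the fingers close. It prints the time, the measured TCP pose, the force, the opening and the grip force at its end.
- bot.get_obs(): the state, without advancing time (a new reading comes with each control period).
- bot.camera(name): name is "scene" or "side" or "wrist"; returns the picture (384x512x3 uint8, blue, green, red); there is no depth.
- bot.camera_info(name): a dict with "mtx" (3x3 intrinsics, pixels), "extrinsics" (4x4, takes a point from camera to world coordinates). Camera axes: x right, y down, z forward; pixel columns grow to the right and rows downward; lengths in m; the calibration is good to about 2 mm. A picture is of the moment at which its call begins: read the wrist's pose just before it. camera_info takes no time and is no camera call; for the wrist camera it gives the pose at the moment of the call.
- bot.job_done(): hands the job in; it is judged then, once.
The state is a dict: "time": time; "q": joint angles; "qd": joint speeds; "joint_efforts": joint torques, N m; "ee_pos": TCP position; "tcp_rot": TCP orientation; "wrist_force": force on the tool from outside, world axes, zero at the start; "torque": the same for the moment, N m; "opening": finger opening in m; "grasp_force": force on a finger pad.
Only numpy, scipy, OpenCV 4.12 (cv2) and the standard library are available. Lean on these libraries where they do the work, as an engineer would, in place of code of your own. Each camera call takes 0.05 s, during which the arm holds its last target. There are 200 camera calls.

TASK

Set the flat-topped wooden cap on the open top of the steel handrail post, plug down, fully home and level, putting it down gently rather than dropping it. Then pick up the sprung callipers by their two bowed legs, squeeze them until the gap between the tips is the width of the 30 mm circle pencilled on the cap, and finish still holding them there, level and steady, with the two tips just above opposite sides of the circle and touching nothing, so that I can run up the nut. Leave the other things on the bench where they are.

Things in the scene. Friction and masses are not known exactly. Their poses are not given: they have to be found in the camera images.
- post: Fixed grey steel tube standing on the bench on a round floor flange (flange 90 mm across, 6 mm thick): 48 mm outside, 42 mm inside, open top 90 mm above the bench. Origin at the centre of its underside, z up.
- post_rim (a point): Centre of the tube's open top, level with the rim.
- cap: Flat-topped turned wooden cap, loose, about 60 g, standing right way up: disc 60 mm across, 16 mm thick, on a plug 37 mm across, 14 mm long, foot bevelled. 30 mm high. Origin at the centre of the plug's underside, z up; the disc spans z = 14 to 30 mm. Seated, the plug is inside the tube, the disc's underside on the rim and the origin 14 mm below the rim.
- cap_top (a point): Centre of the cap's flat top, which is the centre of the pencilled circle (thin dark line, 30 mm in diameter).
- callipers: Sprung steel outside callipers lying flat and open, 150 g, 193 mm long, 10 mm thick: two bowed legs joined by a fulcrum and a round bow spring, with a brass nut on a cross screw 36 mm from the fulcrum. The frame belongs to leg a (+y side). As they lie, x is the centreline and points to the tips, z up. Origin on the underside, midway between the grip points, near the centre of mass.
- leg (a joint): Angle of leg b towards leg a, rad. 0: fully open, 50 mm tip gap, 64 mm outside width at the grip points. 0.125: 30 mm tip gap, 54 mm at the grip. The gap shrinks 2 mm per 1 mm the grip closes. The spring needs about 6 N at the grip to start moving, 12 N at the 30 mm gap, rising evenly, and pushes the legs open when let go.
- tip_a (a point): Inner face of the tip of leg a, from which the gap is measured, 5 mm above the underside. Open, at x = 77, y = +25 mm in the callipers' frame.
- tip_b (a point): Inner face of the tip of leg b, likewise (open: x = 77, y = -25 mm).
- grip_a (a point): Outer side of leg a where it is to be gripped (bow of the leg), 80 mm from the fulcrum, 78 mm from the tip, 5 mm above the underside. The leg's outside is straight for 20 mm either way; at the 30 mm gap both are parallel. Squeezed here by two fingers that close evenly, both legs turn in evenly.
- grip_b (a point): Outer side of leg b where it is to be gripped, likewise.
- pivot (a point): Fulcrum of the callipers, 80 mm behind the grip points, 5 mm above the underside; the bow spring reaches 32 mm behind it.
- domed_cap: Bystander, leave alone: a finished turned wooden cap like the other but with a rounded dome top, 60 mm across and 40 mm high.
- pencil: Bystander, leave alone: a pencil lying flat, 168 mm long, 8 mm thick.
- tape: Bystander, leave alone: a tape measure standing upright, 72 x 34 x 65 mm.
- varnish: Bystander, leave alone: a round tin, 80 mm across, 95 mm high.
- baluster: Bystander, leave alone: an offcut of a dark turned baluster lying down, 260 mm long, 41 mm square ends.
- sanding_block: Bystander, leave alone: a cork sanding block, 110 x 62 x 35 mm.
- screw_jar: Bystander, leave alone: a glass jar with a steel lid, 68 mm across, 85 mm high.
- screwdriver: Bystander, leave alone: a screwdriver lying flat.
Things that resemble listed ones, but are neither listed nor needed, are in the scene too. What is shaped like the post but blue or purple is not meant.

How it is judged (in metres and radians):
On the way, in this order (a step that is already met when the one before it is completed fails the run):
1. the cap is seated on the post, level and let go (horizontal distance between cap and post_rim below 0.004 m and z of cap_top in the frame of post_rim between 0.0135 and 0.018 m and angle between cap's own z axis and vertical below 0.04 rad and contact force between the fingers and cap below 0.2 N), for 0.3 s.
2. the callipers are picked up off the bench, squeezed in the fingers (horizontal distance between cap and post_rim below 0.004 m and z of cap_top in the frame of post_rim between 0.0135 and 0.018 m and angle between cap's own z axis and vertical below 0.04 rad and height (world z) of each of tip_a, tip_b, pivot above 0.04 m and contact force between the fingers and callipers above 2 N), for 0.2 s.
At the end, for the whole second after the job is handed in: Cap within 4 mm of the post's axis, down on the rim, level within 2 degrees. Callipers held by the fingers alone, still, level within 14 degrees: tip gap 30 +- 3 mm, each tip within 6 mm of the circle's line seen from above, tips (mid-thickness) 4 to 30 mm above the cap (all of step 1 and distance between tip_a and tip_b between 0.027 and 0.033 m and horizontal distance between tip_a and cap_top between 0.009 and 0.021 m and z of tip_a in the frame of post_rim between 0.02 and 0.046 m and horizontal distance between tip_b and cap_top between 0.009 and 0.021 m and z of tip_b in the frame of post_rim between 0.02 and 0.046 m and contact force between the fingers and callipers above 2 N and contact force between callipers and cap below 0.2 N and contact force between callipers and post below 0.2 N and angle between callipers's own z axis and vertical below 0.25 rad and velocity of joint leg between -0.05 and 0.05 rad/s and linear speed of callipers below 0.03 m/s and linear speed of cap below 0.02 m/s); the arm keeps its last pose, push and grip.
It fails at once if the cap is dropped or thrown (contact force between the fingers and cap below 0.02 N and linear speed of cap above 0.5 m/s).
It fails at once if a bystander is pushed more than 30 mm (distance of any of domed_cap, pencil, tape, varnish, baluster, sanding_block, screw_jar, screwdriver from where it was at the start of the episode above 0.03 m).
It also fails if it takes over 56 s, if anything falls off the work surface, if the arm or the gripper's body presses on something with over 40 N, if the wrist force passes 120 N, or if a joint passes its speed limit or range.

## Working session

There is one attempt and no reset: what is moved stays moved. The work goes in short steps, Python scripts to look and compute and a shell command to move; the robot and the scene stay as the last step left them, time stands still between calls to the robot, and variables do not carry over. Pictures are saved under pics/ and viewed, at most 10 in all, crops included, and the job is handed in when it is done.

```bash
mkdir -p pics; python3 - <<'E'
from workcell import bot
import cv2,numpy as np
o=bot.get_obs();print({k:np.round(v,3) for k,v in o.items()})
a=bot.camera("scene");b=bot.camera("side")
cv2.imwrite("pics/scene0.png",a);cv2.imwrite("pics/side0.png",b)
cv2.imwrite("pics/s0.png",cv2.resize(a,(800,600),interpolation=cv2.INTER_CUBIC));cv2.imwrite("pics/d0.png",cv2.resize(b,(800,600),interpolation=cv2.INTER_CUBIC))
for n in("scene","side","wrist"):
  i=bot.camera_info(n);print(n,np.round(i["mtx"],1).tolist(),np.round(i["extrinsics"],3).tolist())
E
```

```text
{'time': np.float64(0.0), 'q': array([72.653,  5.01 , 10.034, 95.1  ,  0.   , 90.   ]), 'qd': array([-0.027, -0.085, -0.002,  0.058, -0.01 ,  0.012]), 'joint_efforts': array([ 0.0000e+00, -5.2039e+01,  4.6480e+01,  1.6000e-02,  0.0000e+00,
        0.0000e+00]), 'ee_pos': array([0.164, 0.525, 0.256]), 'tcp_rot': array([-179.924,   -0.   ,  162.654]), 'wrist_force': array([ 0.323,  0.478, -0.065]), 'torque': array([-0.019,  0.008,  0.008]), 'grasp_force': np.float64(0.0), 'opening': np.float64(0.085)}
scene [[406.6, 0.0, 256.5], [0.0, 406.6, 191.3], [0.0, 0.0, 1.0]] [[-0.838, 0.362, -0.408, 1.203], [0.545, 0.535, -0.646, 0.892], [-0.016, -0.763, -0.646, 0.999], [0.0, 0.0, 0.0, 1.0]]
side [[430.5, 0.0, 256.3], [0.0, 430.5, 189.2], [0.0, 0.0, 1.0]] [[0.948, -0.181, 0.263, 0.223], [-0.318, -0.475, 0.821, -1.18], [-0.024, -0.861, -0.508, 0.805], [0.0, 0.0, 0.0, 1.0]]
wrist [[323.7, 0.0, 260.5], [0.0, 323.7, 193.5], [0.0, 0.0, 1.0]] [[0.298, 0.922, 0.248, 0.102], [0.954, -0.288, -0.078, 0.545], [-0.0, 0.26, -0.966, 0.374], [0.0, 0.0, 0.0, 1.0]]
```

View pics/s0.png

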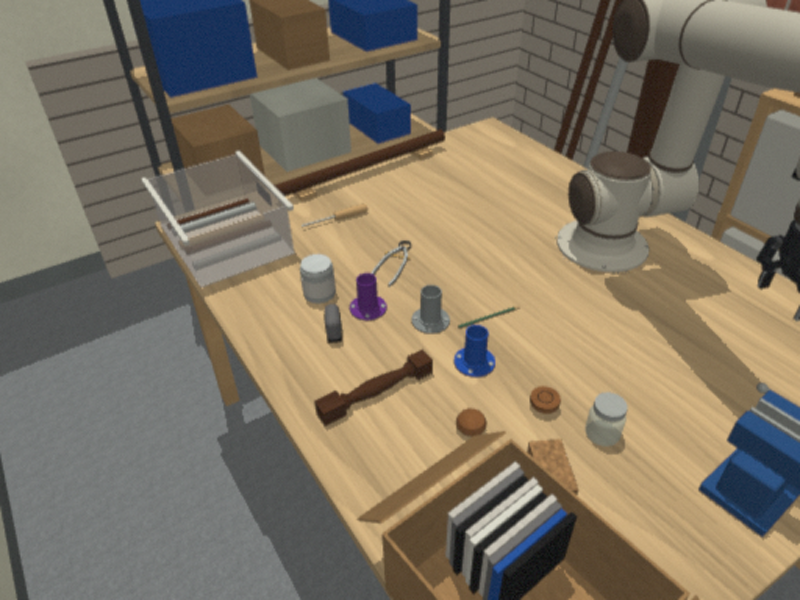

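View pics/d0.png

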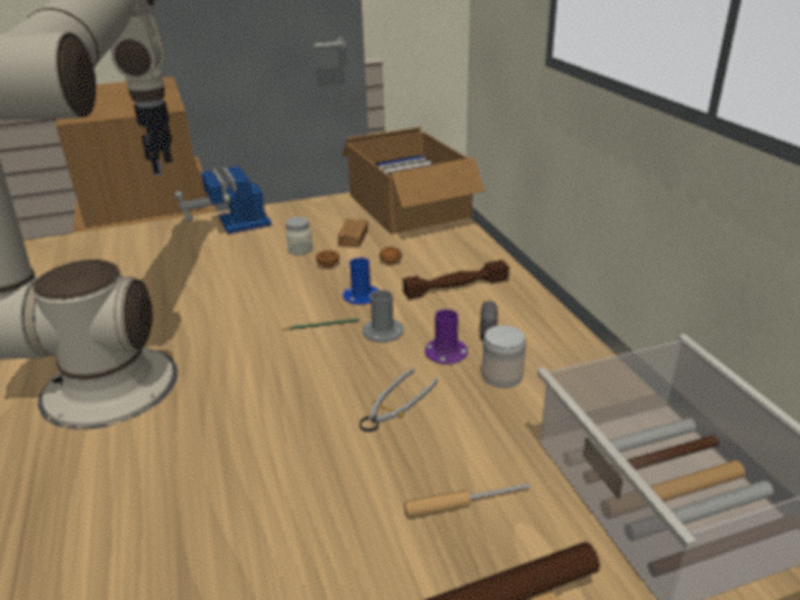

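Scene picture (800×600): the ring-marked wooden cap is at (545,399), the domed cap at (471,421), the grey post at (430,308) with purple (367,297) and blue (476,350) decoys, and the callipers at (392,262). In the side picture they are at: cap (328,258), domed (391,255), grey post (381,316), callipers (400,400). I'll confirm the cap and post in one enlarged composite and compute rough positions.

```bash
cat > h.py <<'E'
from workcell import bot
import cv2,numpy as np
def ray(i,p):
    E=np.array(i["extrinsics"]);d=np.linalg.inv(i["mtx"])@np.array([p[0],p[1],1.]);return E[:3,3],E[:3,:3]@d
def plane(i,p,z):
    c,d=ray(i,p);return c+d*(z-c[2])/d[2]
def tri(i1,p1,i2,p2):
    c1,d1=ray(i1,p1);c2,d2=ray(i2,p2)
    s=np.linalg.lstsq(np.c_[d1,-d2],c2-c1,rcond=None)[0];a,b=c1+d1*s[0],c2+d2*s[1];return (a+b)/2,np.linalg.norm(a-b)
def proj(i,P):
    E=np.array(i["extrinsics"]);q=i["mtx"]@(E[:3,:3].T@(np.array(P)-E[:3,3]));return q[:2]/q[2]
E
python3 - <<'E'
from h import *
I={n:bot.camera_info(n) for n in("scene","side")};k=.64
for n,a,b in [("cap top",(545,395),(328,254)),("domed",(471,415),(391,250)),("post top",(431,290),(381,295)),("spring",(404,246),(369,424)),("tip",(389,283),(413,372)),("tip2",(374,274),(435,381)),("varnish/jarA top",(317,262),(505,338)),("jarB top",(609,403),(298,224)),("tape",(333,310),(489,308)),("purple top",(367,279),(446,315)),("blue top",(477,331),(360,262)),("screwdriver",(350,213),(440,503))]:
    P,e=tri(I["scene"],np.array(a)*k,I["side"],np.array(b)*k);print(n,P.round(3),"miss",round(e,4),"r",round(np.hypot(*P[:2]),3))
A=cv2.imread("pics/scene0.png");B=cv2.imread("pics/side0.png")
def crop(im,c):
    x,y=int(c[0]*k),int(c[1]*k);return cv2.resize(im[y-28:y+28,x-37:x+37],(400,300),interpolation=cv2.INTER_CUBIC)
cv2.imwrite("pics/c1.png",np.vstack([np.hstack([crop(A,(510,405)),crop(A,(430,305))]),np.hstack([crop(B,(358,255)),crop(B,(400,400))])]))
E
```

```text
cap top [0.517 0.334 0.032] miss 0.001 r 0.615
domed [0.672 0.293 0.034] miss 0.002 r 0.733
post top [ 0.556 -0.006  0.089] miss 0.0004 r 0.556
spring [ 0.444 -0.287  0.   ] miss 0.0018 r 0.529
tip [ 0.566 -0.173  0.003] miss 0.0016 r 0.592
tip2 [ 0.588 -0.219  0.01 ] miss 0.0134 r 0.628
varnish/jarA top [ 0.723 -0.244  0.091] miss 0.0051 r 0.763
jarB top [0.465 0.442 0.078] miss 0.0017 r 0.641
tape [ 0.761 -0.097  0.064] miss 0.0037 r 0.767
purple top [ 0.654 -0.124  0.087] miss 0.002 r 0.666
blue top [0.554 0.157 0.088] miss 0.0026 r 0.576
screwdriver [ 0.491 -0.504  0.007] miss 0.004 r 0.704
```

View pics/c1.png

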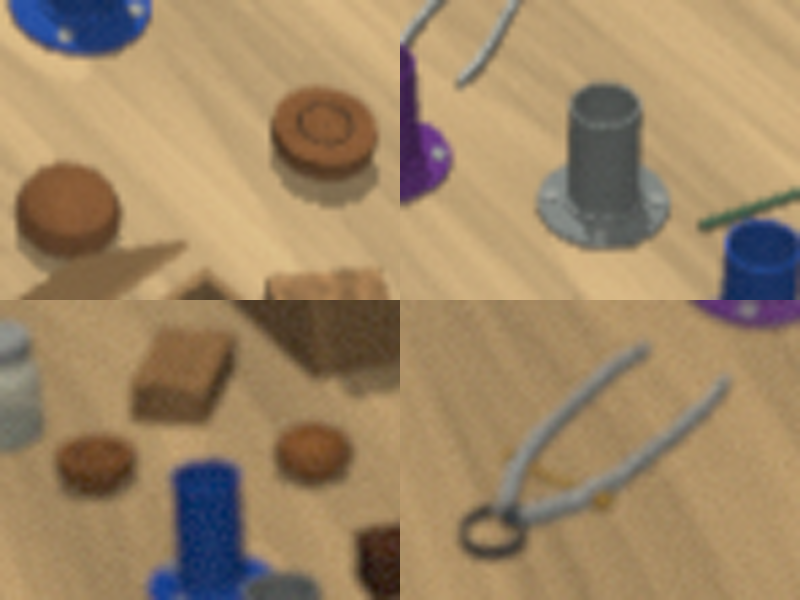

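Top-left crop: the right-hand wooden piece (scene 800-px (545,399)) is flat with the pencilled ring and is the cap. The left one (471,421) is plain and domed, so it is a bystander. Top-right: the grey tube (430,308) is the post, and the blue and purple ones are decoys. Heights check: cap top 32 mm (30 expected), post rim 89 mm (90 expected). The callipers lie with their tips towards +x +y, at about 34°. I'll move towards the cap.

```bash
python3 -m pendant '-0.04 -0.008 0.01 7 0.085; -0.08 -0.016 0.02 14 0.085; -0.12 -0.024 0.03 21 0.085; -0.16 -0.032 0.04 28 0.085; -0.2 -0.04 0.05 35 0.085'
cat >> h.py <<'E'
from scipy.spatial.transform import Rotation as Ro
def tool(target):
    o=bot.get_obs();R=Ro.from_euler('xyz',o["tcp_rot"],degrees=True);return R.inv().apply(np.array(target)-o["ee_pos"]).round(4)
E
python3 -c "
from h import *
print(tool([.517,.334,.15]),bot.get_obs()['q'].round(1))"
```

```text
time: 0.52
ee_pos: [0.3428, 0.4267, 0.2059]
tcp_rot: [-180.0, 0.0, 127.3]
wrist_force: [0.0, 0.6, 0.3]
opening: 0.0849
grasp_force: 0.0
[-0.1793  0.0823  0.0559] [ 51.2   3.9   3.3  89.5   0.  103.9]
```

```bash
python3 -m pendant '-0.036 0.016 0.011 2 0.085; -0.072 0.032 0.022 4 0.085; -0.108 0.048 0.033 6 0.085; -0.144 0.064 0.044 8 0.085; -0.179 0.082 0.056 10 0.085' >/dev/null; python3 -m pendant '0 0 0 0 0.085;0 0 0 0 0.085'
python3 - <<'E'
from h import *
i=bot.camera_info("wrist");w=bot.camera("wrist");cv2.imwrite("pics/w1r.png",w);np.savez("w1.npz",**i)
cv2.imwrite("pics/w1.png",w); print(proj(i,[.517,.334,.03]))
E
```

```text
time: 1.1
ee_pos: [0.5167, 0.3347, 0.1488]
tcp_rot: [-179.8, 0.0, 117.5]
wrist_force: [0.4, 0.8, 0.3]
opening: 0.0847
grasp_force: 0.0
[259.8735901  196.92941285]
```

View pics/w1.png

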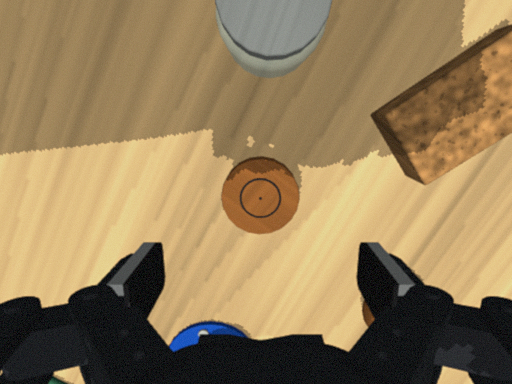

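The wrist view shows the flat cap with the pencilled ring and a centre dot at about (260,198), the jar at (270,40), and the domed cap at the right behind the finger. I'll fit the ring.

```bash
python3 - <<'E'
from h import *
i=dict(np.load("w1.npz"));w=cv2.imread("pics/w1r.png")
g=cv2.cvtColor(w,cv2.COLOR_BGR2GRAY)[170:226,232:290]
m=cv2.adaptiveThreshold(g,255,0,1,9,12)
y,x=np.nonzero(m);r=np.hypot(x+232-260.3,y+170-197.8);s=(r>14)&(r<26);e=cv2.fitEllipse(np.c_[x[s]+232,y[s]+170].astype(np.float32))
print(e,s.sum());c=plane(i,e[0],.03);p=plane(i,(e[0][0]+e[1][0]/2,e[0][1]),.03);print(c,np.linalg.norm(p-c)*2)
print("to grasp",tool([c[0],c[1],.028]))
E
```

```text
((259.9245910644531, 197.38462829589844), (38.97437286376953, 39.33535385131836), 96.91935729980469) 276
[0.51720001 0.33369897 0.03      ] 0.029619952068333694
to grasp [-0.0024  0.0005  0.1218]
```

```bash
python3 -m pendant '-0.0024 0.0005 0.04 0 0.085; -0.0024 0.0005 0.075 0 0.085; -0.0024 0.0005 0.105 0 0.085; -0.0024 0.0005 0.118 0 0.085; -0.0024 0.0005 0.124 0 0.085'; python3 -m pendant '0 0 0 0 0.085; 0 0 0 0 0.055;0 0 0 0 0.055;0 0 0 0 0.055;0 0 0 0 0.055' 30;python3 -m pendant '0 0 0 0 0.055;0 0 0 0 0.055;0 0 0 0 0.055' 30
```

```text
time: 1.57
ee_pos: [0.5155, 0.3347, 0.025]
tcp_rot: [-179.8, 0.0, 117.8]
wrist_force: [0.2, -0.1, -0.1]
opening: 0.0851
grasp_force: 0.0
time: 1.98
ee_pos: [0.5183, 0.3353, 0.0294]
tcp_rot: [179.8, -0.0, 117.7]
wrist_force: [-1.5, -0.2, 5.2]
opening: 0.0582
grasp_force: 31.9
time: 2.23
ee_pos: [0.5183, 0.3353, 0.0295]
tcp_rot: [179.8, -0.0, 117.7]
wrist_force: [-1.9, 0.2, 5.8]
opening: 0.0585
grasp_force: 31.9
```

```bash
python3 -m pendant '0 0 -0.015 0 0.055; 0 0 -0.045 0 0.055; 0 0 -0.085 0 0.055;0 0 -0.13 0 0.055;0 0 -0.13 0 0.055'; python3 - <<'E'
from h import *
i=bot.camera_info("wrist");w=bot.camera("wrist");cv2.imwrite("pics/w2r.png",w);np.savez("w2.npz",**i)
cv2.imwrite("pics/w2.png",w);o=bot.get_obs();print(tool([.556,-.006,.16]),o["grasp_force"],o["opening"])
E
```

```text
time: 2.65
ee_pos: [0.5197, 0.3359, 0.1669]
tcp_rot: [179.3, -0.1, 117.6]
wrist_force: [0.5, 1.2, 1.6]
opening: 0.0582
grasp_force: 32.7
[-0.3197 -0.1263  0.0025] 32.664432862366084 0.05835468822420869
```

View pics/w2.png

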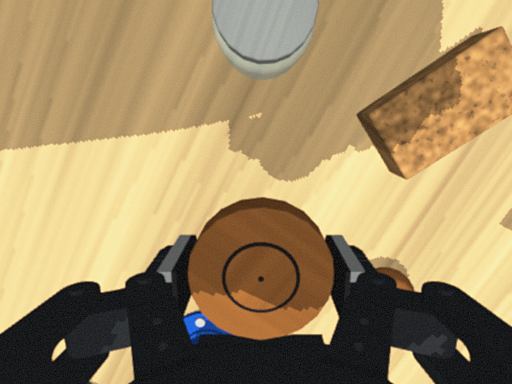

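The cap is held between the pads, with its ring centred at (261,278) and its top looking flat. Next I go to a stand-off 100 mm short of the post, so the wrist camera sees the post beyond the cap.

```bash
python3 -m pendant '-0.03 -0.01 0 0 0.055;-0.068 -0.021 0 0 0.055;-0.106 -0.032 0 0 0.055;-0.144 -0.043 0 0 0.055;-0.182 -0.054 0 0 0.055' >/dev/null;python3 -m pendant '-0.038 -0.012 0 0 0.055;-0.076 -0.024 0 0 0.055;-0.114 -0.036 0 0 0.055;-0.152 -0.048 0 0 0.055;-0.19 -0.06 0 0 0.055'>/dev/null;python3 -m pendant '-0.025 -0.008 0 0 0.055;-0.045 -0.012 0 0 0.055;-0.045 -0.012 0 0 0.055;-0.045 -0.012 0 0 0.055;-0.045 -0.012 0 0 0.055'; python3 - <<'E'
from h import *
i=bot.camera_info("wrist");w=bot.camera("wrist");cv2.imwrite("pics/w3r.png",w);np.savez("w3.npz",**i)
cv2.imwrite("pics/w3.png",w)
o=bot.get_obs();print(tool([.556,-.006,.16]),o["grasp_force"],o["opening"],proj(i,[.556,-.006,.09]))
for n in("scene","side"):cv2.imwrite(f"pics/{n}3.png",bot.camera(n))
E
```

```text
time: 3.95
ee_pos: [0.5992, -0.0931, 0.1567]
tcp_rot: [180.0, -0.0, 117.6]
wrist_force: [-0.4, 0.5, -0.9]
opening: 0.0584
grasp_force: 32.6
[ 0.0968  0.002  -0.0032] 32.62541404401418 0.05854140032734166 [263.12866023  44.60805174]
```

View pics/w3.png

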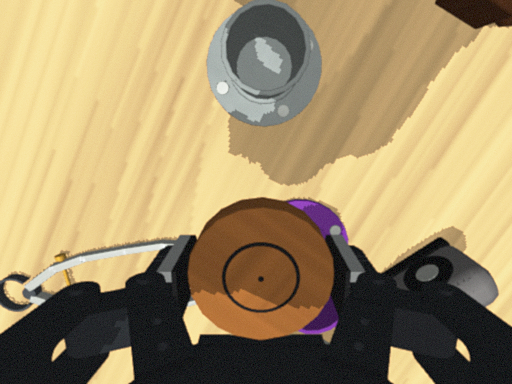

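The post shows at the top with its open rim centred near (265,47). The cap ring is at (261,278), the purple decoy is under the right finger, and the callipers are at lower left. I'll measure the rim edge and the cap's position in the tool frame.

```bash
python3 - <<'E'
from h import *
i=dict(np.load("w3.npz"));w=cv2.imread("pics/w3r.png");g=cv2.cvtColor(w,cv2.COLOR_BGR2GRAY)
for R,n in((.021,"in"),(.024,"out")):
  P=np.array([proj(i,[.556+R*np.cos(t),-.006+R*np.sin(t),.09]) for t in np.arange(0,6.28,.1)]);e=cv2.fitEllipse(P.astype(np.float32));print(n,e)
print("row45",g[45,200:330:2]);print("col265",g[0:110:2,265]);print("diag",[int(g[int(45+r*.7),int(265+r*.7)]) for r in range(0,70,2)]);print("diag2",[int(g[int(45+r*.7),int(265-r*.7)]) for r in range(0,70,2)])
# cap ring
m=cv2.adaptiveThreshold(g[230:325,210:315],255,0,1,15,12);y,x=np.nonzero(m);r=np.hypot(x+210-261,y+230-278);s=(r>28)&(r<44)
e=cv2.fitEllipse(np.c_[x[s]+210,y[s]+230].astype(np.float32));print("ring",e)
E
```

```text
in ((263.1275634765625, 43.22065353393555), (79.86046600341797, 86.70140075683594), 0.6989611983299255)
out ((263.1272277832031, 42.795372009277344), (91.28343963623047, 99.11842346191406), 0.69740229845047)
row45 [202 206 214 215 213 181 179 177 174 177 167 166 178  99  69  72  73  72
  76  66  73  75  81 128 129 132 126 141 186 190 184 190 190 187 178 133
 129 131 126 129 128 123  85  67  76  70  71  69  74  67  69  66  68 116
 127 137 168 127 127 138 162 159 166 163 165]
col265 [121 126 100  70  66  69  69  64  70  68  69  69  66  71  68  71  75  70
  88 132 173 170 183 187 186 186 187 189 190 195 191 194 194 176 130 132
 131 132 127 132 128 131 130 128 128 112 128 112  78  99 192 172 177 187
 187]
diag [187, 190, 188, 188, 189, 185, 188, 186, 187, 188, 187, 189, 183, 127, 131, 130, 137, 132, 123, 87, 72, 72, 84, 125, 114, 127, 126, 126, 127, 128, 131, 126, 128, 127, 128]
diag2 [187, 189, 189, 188, 189, 182, 145, 127, 130, 132, 126, 133, 126, 131, 129, 129, 126, 130, 133, 129, 121, 89, 165, 183, 153, 176, 183, 174, 236, 235, 237, 236, 237, 232, 193]
ring ((260.6114807128906, 277.281494140625), (67.59208679199219, 74.8959732055664), 92.26060485839844)
```

```bash
python3 - <<'E'
from h import *
i=dict(np.load("w3.npz"));w=cv2.imread("pics/w3r.png");g=cv2.cvtColor(w,cv2.COLOR_BGR2GRAY)
P=plane(i,(265.3,49.0),.09);print("post",P)
def edge(cx,cy,r0,r1):
  out=[]
  for t in np.arange(0,6.28,.05):
    r=np.arange(r0,r1,.5);v=cv2.remap(cv2.GaussianBlur(g,(3,3),0),(cx+r*np.cos(t)).astype(np.float32)[None],(cy+r*np.sin(t)).astype(np.float32)[None],1)[0].astype(float)
    k=v.argmin();out.append((cx+r[k]*np.cos(t),cy+r[k]*np.sin(t)))
  return cv2.fitEllipse(np.array(out,np.float32))
e=edge(261,277.5,29,44);print("ring",e)
o_z=None
for z in(.15,.155,.16,.165,.17,.175):
  C=plane(i,e[0],z);q=cv2.fitEllipse(np.array([proj(i,C+.015*np.array([np.cos(t),np.sin(t),0])) for t in np.arange(0,6.28,.1)],np.float32));print(z,C.round(4),np.round(q[0]+q[1],2))
o=bot.get_obs();print(o["ee_pos"],o["tcp_rot"])
E
```

```text
post [ 0.55801075 -0.00735872  0.09      ]
ring ((260.50372314453125, 277.2429504394531), (66.99346160888672, 74.449951171875), 89.00405883789062)
0.15 [ 0.6021 -0.0972  0.15  ] [260.5  276.36  62.86  69.93]
0.155 [ 0.6008 -0.0947  0.155 ] [260.5  276.29  65.49  72.85]
0.16 [ 0.5995 -0.0922  0.16  ] [260.5  276.2   68.34  76.03]
0.165 [ 0.5982 -0.0897  0.165 ] [260.5  276.1   71.46  79.49]
0.17 [ 0.5969 -0.0872  0.17  ] [260.5  275.99  74.88  83.29]
0.175 [ 0.5955 -0.0847  0.175 ] [260.5  275.86  78.64  87.46]
[ 0.5992462  -0.09237763  0.15687031] [1.79986405e+02 2.84149425e-03 1.17728991e+02]
```

```bash
python3 -m pendant '0.03 0.001 0 0 0.055;0.065 0.002 0 0 0.055;0.09 0.0027 0 0 0.055;0.0963 0.0027 0 0 0.055;0.0963 0.0027 0 0 0.055'; python3 -m pendant '0 0 0 0 0.055;0 0 0.01 0 0.055;0 0 0.02 0 0.055;0 0 0.03 0 0.055;0 0 0.03 0 0.055'; python3 - <<'E'
from h import *
g=cv2.resize
ims=[]
for n in("scene","side"):
  i=bot.camera_info(n);a=bot.camera(n);x,y=proj(i,[.558,-.007,.1]).astype(int);print(n,x,y);ims.append(cv2.resize(a[y-38:y+38,x-25:x+25],(400,600),interpolation=cv2.INTER_CUBIC))
cv2.imwrite("pics/c4.png",np.hstack(ims));o=bot.get_obs();print(o["ee_pos"],o["wrist_force"])
E
```

```text
time: 4.52
ee_pos: [0.5564, -0.0049, 0.1572]
tcp_rot: [180.0, 0.0, 117.8]
wrist_force: [-0.2, -1.1, -0.4]
opening: 0.0584
grasp_force: 32.6
time: 4.93
ee_pos: [0.5559, -0.0075, 0.1232]
tcp_rot: [-179.8, -0.1, 117.6]
wrist_force: [-0.8, 0.4, 0.2]
opening: 0.059
grasp_force: 32.6
scene 275 183
side 244 185
[ 0.55657231 -0.00734075  0.12557142] [-0.31506252 -0.5594495  -0.32126197]
```

View pics/c4.png

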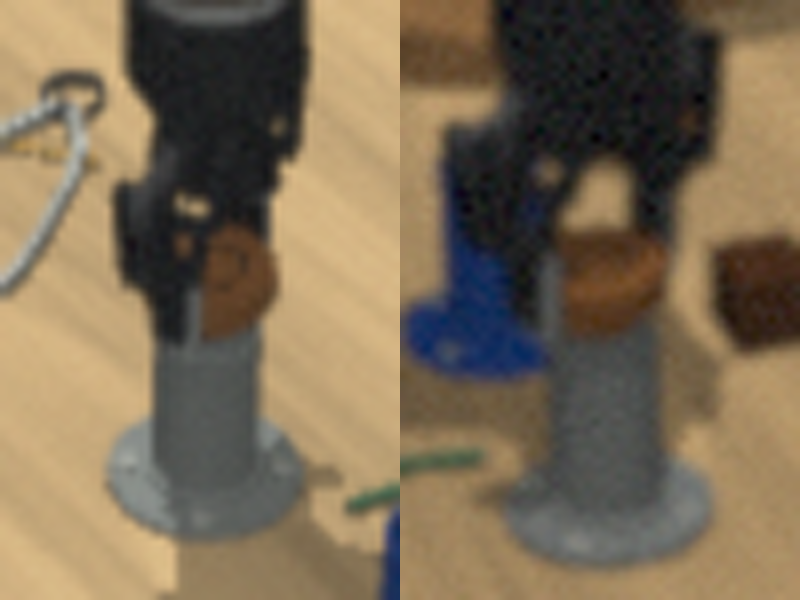

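The cap sits above the post's mouth in both views, roughly centred on the tube, with the fingers clear. I'll lower it gently and watch the force.

```bash
python3 -m pendant '0 0 0.003 0 0.055;0 0 0.006 0 0.055;0 0 0.009 0 0.055;0 0 0.011 0 0.055;0 0 0.011 0 0.055'; python3 -m pendant '0 0 0 0 0.055;0 0 0.001 0 0.055;0 0 0.003 0 0.055;0 0 0.004 0 0.055;0 0 0.004 0 0.055'
```

```text
time: 5.45
ee_pos: [0.5568, -0.0069, 0.1152]
tcp_rot: [-180.0, -0.0, 117.7]
wrist_force: [-0.4, -0.2, -0.9]
opening: 0.0587
grasp_force: 32.6
time: 5.87
ee_pos: [0.5569, -0.0069, 0.1114]
tcp_rot: [-180.0, -0.0, 117.6]
wrist_force: [-0.0, 0.0, -0.8]
opening: 0.0589
grasp_force: 32.6
```

```bash
python3 -m pendant '0 0 0.001 0 0.055;0 0 0.002 0 0.055;0 0 0.003 0 0.055;0 0 0.004 0 0.055;0 0 0.004 0 0.055'; python3 -m pendant '0 0 0.001 0 0.055;0 0 0.002 0 0.055;0 0 0.002 0 0.055;0 0 0.002 0 0.055'
```

```text
time: 6.28
ee_pos: [0.5569, -0.0069, 0.1074]
tcp_rot: [-180.0, -0.0, 117.6]
wrist_force: [0.7, 1.1, -0.4]
opening: 0.0583
grasp_force: 32.6
time: 6.62
ee_pos: [0.557, -0.0069, 0.1057]
tcp_rot: [-180.0, -0.0, 117.6]
wrist_force: [0.6, -0.1, 0.2]
opening: 0.0586
grasp_force: 32.6
```

```bash
python3 -m pendant '0 0 0.001 0 0.055;0 0 0.0015 0 0.055;0 0 0.0015 0 0.055'; python3 -m pendant '0 0 0.0008 0 0.055;0 0 0.0015 0 0.055;0 0 0.0015 0 0.055'
```

```text
time: 6.87
ee_pos: [0.5571, -0.0069, 0.1054]
tcp_rot: [179.9, 0.0, 117.6]
wrist_force: [-3.6, -1.0, 8.4]
opening: 0.0586
grasp_force: 33.3
time: 7.12
ee_pos: [0.5571, -0.0069, 0.1053]
tcp_rot: [179.9, 0.1, 117.6]
wrist_force: [-8.3, 0.5, 18.8]
opening: 0.0587
grasp_force: 34.2
```

Contact came at TCP z 0.1055, the predicted seated height. I'll ease off the press and let go.

```bash
python3 -m pendant '0 0 -0.001 0 0.055;0 0 -0.002 0 0.055;0 0 -0.002 0 0.064;0 0 -0.002 0 0.085;0 0 -0.002 0 0.085'; python3 -m pendant '0 0 0 0 0.085;0 0 0 0 0.085;0 0 -0.03 0 0.085;0 0 -0.065 0 0.085;0 0 -0.1 0 0.085'; python3 -m pendant '-0.01 0 0 0 0.085;-0.01 0 0 0 0.085'
python3 - <<'E'
from h import *
i=bot.camera_info("wrist");w=bot.camera("wrist");cv2.imwrite("pics/w5r.png",w);np.savez("w5.npz",**i);g=cv2.cvtColor(w,cv2.COLOR_BGR2GRAY)
c=proj(i,[.558,-.0074,.106]);print(c)
b=cv2.GaussianBlur(g,(3,3),0)
for it in range(3):
  out=[]
  for t in np.arange(0,6.28,.05):
    r=np.arange(13,30,.5);v=cv2.remap(b,(c[0]+r*np.cos(t)).astype(np.float32)[None],(c[1]+r*np.sin(t)).astype(np.float32)[None],1)[0]
    k=v.argmin();out.append((c[0]+r[k]*np.cos(t),c[1]+r[k]*np.sin(t)))
  e=cv2.fitEllipse(np.array(out,np.float32));c=e[0]
print(e)
for z in(.102,.106,.110,.114,.12):
  C=plane(i,e[0],z);q=cv2.fitEllipse(np.array([proj(i,C+.015*np.array([np.cos(t),np.sin(t),0])) for t in np.arange(0,6.28,.1)],np.float32));print(z,C.round(4),np.round(q[0]+q[1],2))
x,y=proj(i,[.558,-.0074,.1]).astype(int);x=np.clip(x,100,412);y=np.clip(y,75,309);cv2.imwrite("pics/c5.png",cv2.resize(w[y-75:y+75,x-100:x+100],(800,600)))
E
```

```text
time: 7.53
ee_pos: [0.557, -0.0069, 0.1044]
tcp_rot: [-180.0, -0.0, 117.7]
wrist_force: [0.6, 0.8, 1.1]
opening: 0.0845
grasp_force: 0.0
time: 7.95
ee_pos: [0.5564, -0.0069, 0.2052]
tcp_rot: [-179.9, -0.1, 117.7]
wrist_force: [0.9, -1.1, -0.2]
opening: 0.0847
grasp_force: 0.0
time: 8.12
ee_pos: [0.563, -0.0165, 0.2068]
tcp_rot: [179.8, 0.1, 117.6]
wrist_force: [0.6, -0.0, -2.0]
opening: 0.0851
grasp_force: 0.0
[258.50930345 188.23920949]
((258.8015441894531, 188.23745727539062), (41.803165435791016, 42.99114990234375), 89.3832015991211)
0.102 [ 0.5586 -0.0082  0.102 ] [258.8  187.89  40.98  42.27]
0.106 [ 0.5582 -0.0073  0.106 ] [258.8  187.87  41.73  43.04]
0.11 [ 0.5577 -0.0064  0.11  ] [258.79 187.86  42.5   43.85]
0.114 [ 0.5572 -0.0055  0.114 ] [258.79 187.85  43.31  44.68]
0.12 [ 0.5565 -0.0041  0.12  ] [258.79 187.82  44.58  45.99]
```

View pics/c5.png

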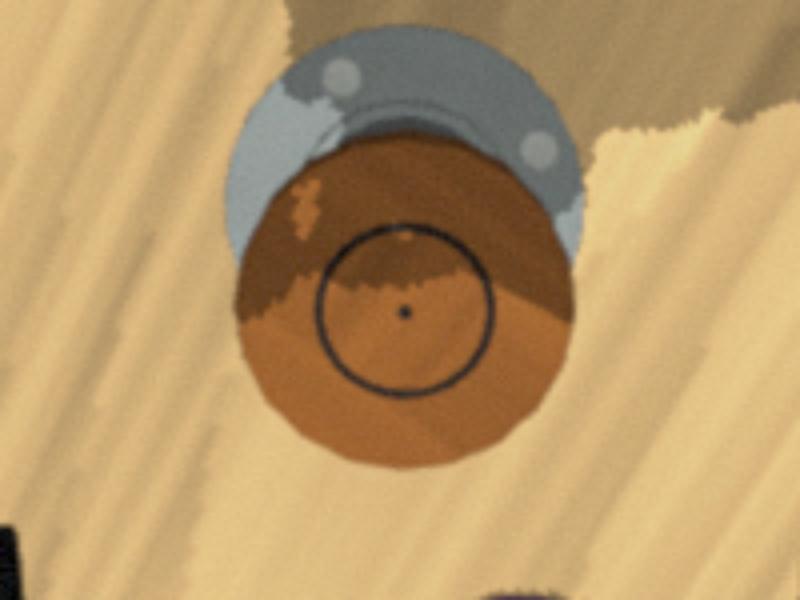

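The cap is seated: its ring is at (0.558,-0.007), with the apparent size matching z = 0.106 and the aspect level. Now I go over to the callipers.

```bash
python3 -m pendant '-0.03 -0.025 0 7 0.085;-0.06 -0.05 0 14 0.085;-0.09 -0.075 0 21 0.085;-0.12 -0.1 0 28 0.085;-0.15 -0.125 0 35 0.085'>/dev/null;python3 -m pendant '0 0 0 7 0.085;0 0 0 14 0.085;0 0 0 21 0.085;0 0 0 28 0.085;0 0 0 35 0.085'>/dev/null;python3 -m pendant '0 0 0 7 0.085;0 0 0 13.6 0.085;0 0 0 13.6 0.085;0 0 0 13.6 0.085'
python3 - <<'E'
from h import *
i=bot.camera_info("wrist");w=bot.camera("wrist");cv2.imwrite("pics/w6r.png",w);np.savez("w6.npz",**i);cv2.imwrite("pics/w6.png",w)
print(tool([.513,-.24,.2]),bot.get_obs()["q"].round(1))
E
```

```text
time: 9.33
ee_pos: [0.5201, -0.2063, 0.2033]
tcp_rot: [-179.9, 0.1, 34.3]
wrist_force: [-0.6, 0.0, -0.7]
opening: 0.0852
grasp_force: 0.0
[-0.0249  0.0238  0.0036] [-21.6   5.6   4.9  89.4   0.  124.1]
```

View pics/w6.png

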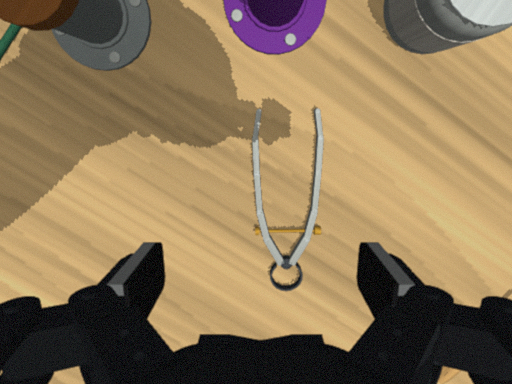

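The callipers lie flat below: tips near (259,110) and (318,109), fulcrum near (286,263), spring (286,275), nut and screw at row 230. The purple post's flange is ahead of the tips. I'll measure via a colour mask.

```bash
python3 - <<'E'
from h import *
i=dict(np.load("w6.npz"));w=cv2.imread("pics/w6r.png");h=cv2.cvtColor(w,cv2.COLOR_BGR2HSV)
m=((h[...,1]<70)).astype(np.uint8);m[:95]=0;m[300:]=0;m[:,:235]=0;m[:,345:]=0
ys,xs=np.nonzero(m);print(ys.min(),ys.max())
L=[];Rr=[]
for y in range(ys.min(),ys.max()+1,4):
  r=np.nonzero(m[y])[0]
  if len(r):
    a,b=r.min(),r.max();gr=np.split(r,np.nonzero(np.diff(r)>2)[0]+1);p,q=plane(i,(a-.5,y),.008),plane(i,(b+.5,y),.008);print(y,[(int(s[0]),int(s[-1])) for s in gr],((p+q)/2).round(4)[:2],round(np.linalg.norm(p-q)*1e3,1))
E
```

```text
108 290
108 [(316, 318)] [ 0.6031 -0.2132] 2.8
112 [(256, 260), (314, 320)] [ 0.5849 -0.1929] 61.0
116 [(256, 260), (315, 320)] [ 0.5819 -0.195 ] 61.2
120 [(255, 259), (315, 321)] [ 0.5789 -0.1972] 63.3
124 [(254, 259), (316, 321)] [ 0.5756 -0.1989] 64.4
128 [(254, 258), (316, 321)] [ 0.5726 -0.2011] 64.6
132 [(253, 258), (316, 322)] [ 0.5696 -0.2032] 66.7
136 [(253, 257), (317, 323)] [ 0.5668 -0.2058] 67.9
140 [(252, 258), (316, 323)] [ 0.5634 -0.2076] 69.1
144 [(252, 258), (316, 323)] [ 0.5603 -0.2099] 69.3
148 [(252, 258), (316, 322)] [ 0.5569 -0.2117] 68.6
152 [(252, 258), (316, 322)] [ 0.5537 -0.2139] 68.8
156 [(252, 258), (315, 322)] [ 0.5506 -0.2162] 69.0
160 [(253, 259), (315, 321)] [ 0.5474 -0.2185] 67.3
164 [(253, 259), (315, 321)] [ 0.5442 -0.2208] 67.5
168 [(253, 259), (315, 321)] [ 0.5409 -0.2231] 67.7
172 [(253, 259), (314, 321)] [ 0.5377 -0.2254] 67.9
176 [(253, 259), (314, 320)] [ 0.5341 -0.2273] 67.2
180 [(254, 260), (313, 320)] [ 0.5311 -0.2301] 66.4
184 [(254, 260), (313, 319)] [ 0.5275 -0.232 ] 65.6
188 [(255, 260), (312, 319)] [ 0.5244 -0.2348] 64.8
192 [(255, 26
[... 550 characters left out ...]
12] 52.8
236 [(262, 270), (301, 310)] [ 0.482  -0.2638] 50.9
240 [(263, 272), (299, 309)] [ 0.4783 -0.2664] 49.0
244 [(265, 274), (296, 307)] [ 0.4746 -0.269 ] 45.0
248 [(268, 277), (294, 304)] [ 0.4709 -0.2717] 38.8
252 [(270, 279), (292, 302)] [ 0.4672 -0.2743] 34.8
256 [(273, 299)] [ 0.4635 -0.277 ] 28.5
260 [(275, 297)] [ 0.4597 -0.2797] 24.4
264 [(273, 297)] [ 0.4553 -0.2815] 26.6
268 [(273, 274), (284, 288), (298, 299)] [ 0.452  -0.2851] 28.9
272 [(270, 272), (300, 301)] [ 0.4479 -0.2874] 34.3
276 [(270, 271), (300, 301)] [ 0.444  -0.2902] 34.4
280 [(271, 273), (298, 301)] [ 0.4404 -0.2934] 33.5
284 [(273, 279), (293, 299)] [ 0.4364 -0.2962] 29.3
288 [(277, 293)] [ 0.4318 -0.2982] 18.5
```

Checks: length 191 mm (193 given), tip gap about 50 mm, width at the grip about 64 mm, heading 34.7°, grip midpoint at (0.521,-0.237). I'll descend with the fingers partly open.

```bash
python3 -m pendant '-0.0163 0.0258 0.01 -0.4 0.073;-0.0163 0.0258 0.045 -0.4 0.073;-0.0163 0.0258 0.08 -0.4 0.073;-0.0163 0.0258 0.1 -0.4 0.073;-0.0163 0.0258 0.1 -0.4 0.073' 20; python3 - <<'E'
from h import *
i=bot.camera_info("wrist");w=bot.camera("wrist");cv2.imwrite("pics/w7r.png",w);np.savez("w7.npz",**i);cv2.imwrite("pics/w7.png",w)
o=bot.get_obs();print(tool([.5212,-.2368,.034]),o["opening"],o["ee_pos"])
E
```

```text
time: 9.8
ee_pos: [0.5189, -0.2361, 0.0991]
tcp_rot: [-179.6, 0.2, 34.6]
wrist_force: [-0.2, 0.8, -0.7]
opening: 0.0731
grasp_force: 0.0
[0.001  0.0012 0.0683] 0.07301808522040505 [ 0.52000882 -0.23646052  0.10227617]
```

View pics/w7.png

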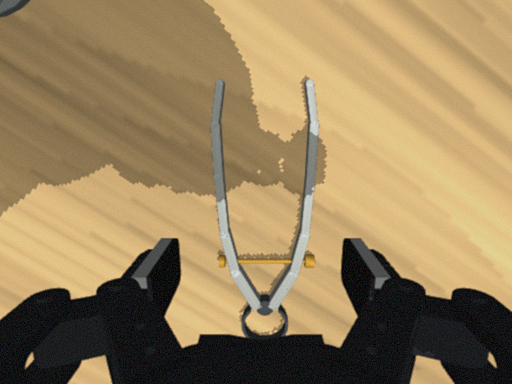

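The callipers are centred between the fingers (legs at columns 222 and 305, pads at 179 and 343), with the tips at (219,82) and (308,80). I'll descend to just above the bench and feel for it.

```bash
python3 -m pendant '0.0005 0.0005 0.03 0 0.073;0.0005 0.0005 0.055 0 0.073;0.0005 0.0005 0.066 0 0.073;0.0005 0.0005 0.068 0 0.073;0.0005 0.0005 0.068 0 0.073' ; python3 -m pendant '0 0 0.001 0 0.073;0 0 0.002 0 0.073;0 0 0.003 0 0.073;0 0 0.003 0 0.073'; python3 -m pendant '0 0 0.001 0 0.073;0 0 0.002 0 0.073;0 0 0.003 0 0.073;0 0 0.003 0 0.073'
```

```text
time: 10.27
ee_pos: [0.5225, -0.2373, 0.0378]
tcp_rot: [180.0, -0.0, 34.5]
wrist_force: [-0.7, 0.1, 0.1]
opening: 0.0731
grasp_force: 0.0
time: 10.6
ee_pos: [0.5225, -0.2374, 0.0344]
tcp_rot: [179.9, -0.0, 34.5]
wrist_force: [0.3, -0.6, 0.3]
opening: 0.0727
grasp_force: 0.0
time: 10.93
ee_pos: [0.522, -0.2372, 0.0304]
tcp_rot: [-180.0, 0.0, 34.5]
wrist_force: [0.1, -0.8, -0.2]
opening: 0.0731
grasp_force: 0.0
```

```bash
python3 -m pendant '0 0 0.001 0 0.073;0 0 0.002 0 0.073;0 0 0.002 0 0.073;0 0 0.002 0 0.073'; python3 -m pendant '0 0 0.001 0 0.073;0 0 0.002 0 0.073;0 0 0.002 0 0.073;0 0 0.002 0 0.073';
```

```text
time: 11.27
ee_pos: [0.5221, -0.2372, 0.0286]
tcp_rot: [-180.0, 0.0, 34.5]
wrist_force: [0.9, 0.6, 0.3]
opening: 0.0731
grasp_force: 0.0
time: 11.6
ee_pos: [0.5221, -0.2372, 0.0266]
tcp_rot: [-180.0, 0.0, 34.5]
wrist_force: [-0.0, 0.1, 0.0]
opening: 0.0728
grasp_force: 0.0
```

```bash
python3 -m pendant '0 0 0 0 0.067;0 0 0 0 0.067;0 0 0 0 0.067'; python3 -m pendant '0 0 0 0 0.06;0 0 0 0 0.06;0 0 0 0 0.06;0 0 0 0 0.06'
```

```text
time: 11.85
ee_pos: [0.5222, -0.2373, 0.0268]
tcp_rot: [180.0, -0.0, 34.5]
wrist_force: [0.4, 0.3, 0.6]
opening: 0.067
grasp_force: 0.0
time: 12.18
ee_pos: [0.5226, -0.2374, 0.0276]
tcp_rot: [179.9, -0.1, 34.4]
wrist_force: [-0.9, 1.3, 4.9]
opening: 0.0602
grasp_force: 9.3
```

```bash
python3 -m pendant '0 0 0 0 0.068;0 0 -0.001 0 0.068;0 0 -0.001 0 0.068;0 0 -0.001 0 0.06;0 0 -0.001 0 0.06' 30; python3 -m pendant '0 0 0 0 0.057;0 0 -0.0005 0 0.054;0 0 -0.001 0 0.054;0 0 -0.001 0 0.054;0 0 -0.001 0 0.054'
```

```text
time: 12.6
ee_pos: [0.5226, -0.2375, 0.0284]
tcp_rot: [179.9, -0.0, 34.4]
wrist_force: [-0.5, 0.3, 5.4]
opening: 0.0601
grasp_force: 9.5
time: 13.02
ee_pos: [0.523, -0.2374, 0.0296]
tcp_rot: [179.9, -0.1, 34.5]
wrist_force: [1.7, 0.3, 8.3]
opening: 0.0543
grasp_force: 12.5
```

Squeezed to 54.3 mm at 12.5 N, which matches the 30 mm gap. I'll lift gently.

```bash
python3 -m pendant '0 0 -0.004 0 0.054;0 0 -0.01 0 0.054;0 0 -0.02 0 0.054;0 0 -0.03 0 0.054;0 0 -0.03 0 0.054'; python3 -m pendant '0 0 -0.02 0 0.054;0 0 -0.04 0 0.054;0 0 -0.06 0 0.054;0 0 -0.075 0 0.054;0 0 -0.08 0 0.054';python3 -m pendant '0 0 0 0 0.054;0 0 0 0 0.054;0 0 0 0 0.054'
python3 - <<'E'
from h import *
i=bot.camera_info("wrist");w=bot.camera("wrist");cv2.imwrite("pics/w8r.png",w);np.savez("w8.npz",**i);cv2.imwrite("pics/w8.png",w)
E
```

```text
time: 13.43
ee_pos: [0.5231, -0.2377, 0.0614]
tcp_rot: [179.8, -0.1, 34.4]
wrist_force: [1.0, -0.3, -1.2]
opening: 0.054
grasp_force: 11.1
time: 13.85
ee_pos: [0.523, -0.2377, 0.1416]
tcp_rot: [179.8, -0.1, 34.5]
wrist_force: [0.1, -0.5, -1.4]
opening: 0.0547
grasp_force: 11.1
time: 14.1
ee_pos: [0.5217, -0.237, 0.1373]
tcp_rot: [-179.9, 0.1, 34.5]
wrist_force: [0.0, 0.3, -1.6]
opening: 0.0547
grasp_force: 11.1
```

View pics/w8.png

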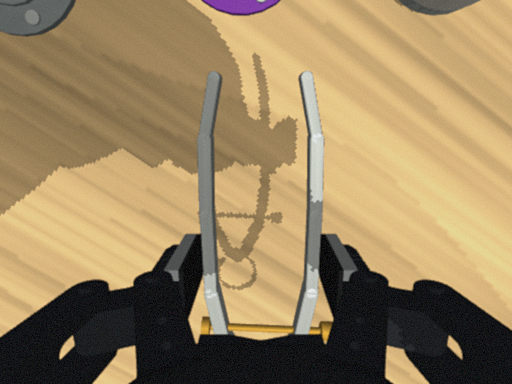

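The callipers are up, level in view, with tips at (213,75) and (307,75) between symmetric pads. That picture also took me one past the 10-view limit (11 viewed), so I'll work from numbers only from here. The 11.1 N reading suggests a gap of about 33 mm, so I'll close slightly more and measure numerically.

```bash
python3 -m pendant '0 0 0 0 0.0535;0 0 0 0 0.0528;0 0 0 0 0.0528;0 0 0 0 0.0528'
cat > tips.py <<'E'
from h import *
def tips(tag):
    o=bot.get_obs();i=bot.camera_info("wrist");w=bot.camera("wrist");cv2.imwrite(f"pics/{tag}.png",w)
    R=Ro.from_euler('xyz',o["tcp_rot"],degrees=True);return o,i,w,R
E
python3 - <<'E'
from tips import *
o,i,w,R=tips("w9");print(o["ee_pos"],o["opening"],o["grasp_force"])
h=cv2.cvtColor(w,cv2.COLOR_BGR2HSV);m=h[...,1]<75
for y in list(range(64,130,6))+list(range(130,330,20)):
  r=np.nonzero(m[y,185:340])[0]+185
  print(y,[(int(s[0]),int(s[-1])) for s in np.split(r,np.nonzero(np.diff(r)>2)[0]+1) if len(s)>2])
b=cv2.inRange(h,(15,140,90),(28,255,255))[310:345,195:340];y,x=np.nonzero(b);print("screw",y.mean()+310 if len(y) else None,[(int(a)+195,) for a in (x.min(),x.max())] if len(x) else 0,len(y))
E
```

```text
time: 14.48
ee_pos: [0.5221, -0.2372, 0.1384]
tcp_rot: [-180.0, 0.0, 34.5]
wrist_force: [-0.7, -0.5, -1.4]
opening: 0.0533
grasp_force: 11.8
[ 0.52210732 -0.23721879  0.13843866] 0.05327215955558177 11.802977621555328
64 []
70 []
76 [(210, 223), (297, 309)]
82 [(210, 224), (297, 310)]
88 [(209, 222), (298, 311)]
94 [(207, 222), (299, 312)]
100 [(207, 220), (300, 313)]
106 [(206, 219), (301, 315)]
112 [(204, 218), (302, 316)]
118 [(204, 217), (303, 317)]
124 [(202, 216), (305, 318)]
130 [(201, 215), (306, 319)]
150 [(199, 215), (306, 321)]
170 [(200, 215), (306, 321)]
190 [(200, 215), (306, 320)]
210 [(201, 215), (306, 320)]
230 [(202, 217), (305, 319)]
250 [(185, 192), (195, 217), (304, 321), (324, 339)]
270 [(189, 194), (198, 200), (203, 218), (303, 317), (324, 331), (334, 339)]
290 [(185, 191), (205, 221), (300, 316), (334, 339)]
310 [(209, 226), (296, 313)]
screw 328.37453183520597 [(201,), (330,)] 801
```

```bash
python3 - <<'E'
from tips import *
o=bot.get_obs();i=bot.camera_info("wrist");R=Ro.from_euler('xyz',o["tcp_rot"],degrees=True)
def tp(p,c): # ray onto tool plane z=c
  C,d=ray(i,p);C=R.inv().apply(C-o["ee_pos"]);d=R.inv().apply(d);return C+d*(c-C[2])/d[2]
for c in np.arange(.008,.030,.003):
  te=tp((260,73),c);sc=tp((260,328.4),c);a,b=tp((224.5,80),c),tp((296.5,80),c);g,k=tp((201,215),c),tp((320.5,215),c)
  print(c.round(3),"tipend x",te[0].round(4),"screw x",sc[0].round(4),"len",(te[0]-sc[0]).round(4),"gap",(b[1]-a[1]).round(4),"mid y",((a[1]+b[1])/2).round(4),"tip x",((a[0]+b[0])/2).round(4),"w215",(k[1]-g[1]).round(4),"x",g[0].round(4))
E
```

```text
0.008 tipend x 0.0782 screw x -0.031 len 0.1092 gap 0.0265 mid y -0.0 tip x 0.0757 w215 0.0491 x 0.0233
0.011 tipend x 0.0785 screw x -0.0333 len 0.1118 gap 0.0272 mid y -0.0 tip x 0.076 w215 0.0502 x 0.0222
0.014 tipend x 0.0787 screw x -0.0357 len 0.1144 gap 0.0278 mid y -0.0 tip x 0.0762 w215 0.0514 x 0.0212
0.017 tipend x 0.079 screw x -0.038 len 0.117 gap 0.0284 mid y -0.0 tip x 0.0764 w215 0.0526 x 0.0202
0.02 tipend x 0.0793 screw x -0.0403 len 0.1196 gap 0.0291 mid y -0.0 tip x 0.0766 w215 0.0537 x 0.0192
0.023 tipend x 0.0796 screw x -0.0426 len 0.1222 gap 0.0297 mid y -0.0 tip x 0.0769 w215 0.0549 x 0.0182
0.026 tipend x 0.0799 screw x -0.0449 len 0.1248 gap 0.0303 mid y -0.0 tip x 0.0771 w215 0.0561 x 0.0171
0.029 tipend x 0.0801 screw x -0.0472 len 0.1274 gap 0.031 mid y -0.0 tip x 0.0773 w215 0.0572 x 0.0161
```

With the measured grip depth, the gap is about 29.5 mm, the tips are 77 mm ahead on the tool axis, and the width is about 54 mm. Now I carry them over to the cap, staying higher than everything else.

```bash
python3 -m pendant '0 0 -0.006 0 0.0528;0 -0.01 -0.012 0 0.0528;0.01 -0.03 -0.012 0 0.0528;0.02 -0.05 -0.012 0 0.0528;0.03 -0.07 -0.012 0 0.0528'>/dev/null;python3 -m pendant '0.01 -0.022 0 0 0.0528;0.02 -0.044 0 0 0.0528;0.03 -0.064 0 0 0.0528;0.04 -0.082 0 0 0.0528;0.047 -0.09 0 0 0.0528'>/dev/null;python3 -m pendant '0.004 -0.005 0 0 0.0528;0.0057 -0.0091 0 0 0.0528;0.0057 -0.0091 0 0 0.0528;0.0057 -0.0091 0 0 0.0528;0.0057 -0.0091 0 0 0.0528'
python3 - <<'E'
from tips import *
o,i,w,R=tips("w10");print(o["ee_pos"],o["tcp_rot"],o["opening"],o["grasp_force"],"remaining",tool([.4945,-.0509,.149]))
T=o["ee_pos"]+R.apply([.077,0,.0246]);print("tip mid",T,proj(i,T),"ring px",proj(i,[.5582,-.0073,.106]))
for n in("scene","side"):
  j=bot.camera_info(n);a=bot.camera(n);cv2.imwrite(f"pics/{n}10.png",a);print(n,[proj(j,o["ee_pos"]+R.apply([.077,s*.015,.0246])).round(1) for s in(1,-1)])
h=cv2.cvtColor(w,cv2.COLOR_BGR2HSV);m=h[...,1]<75;g=cv2.cvtColor(w,cv2.COLOR_BGR2GRAY)
for y in (70,74,78,84,90):
  r=np.nonzero(m[y,185:340])[0]+185
  print(y,[(int(s[0]),int(s[-1])) for s in np.split(r,np.nonzero(np.diff(r)>2)[0]+1) if len(s)>2])
# ring: dark line inside between the legs
print("col260",[(y,int(g[y,260])) for y in range(20,140,2)])
E
```

```text
time: 15.78
ee_pos: [0.4947, -0.0517, 0.1506]
tcp_rot: [180.0, 0.0, 34.4]
wrist_force: [0.2, 0.9, -1.4]
opening: 0.0529
grasp_force: 11.8
[ 0.49472892 -0.05171342  0.15062078] [1.79997410e+02 1.40536738e-02 3.44051990e+01] 0.05291370179909539 11.797288209199905 remaining [ 0.0003 -0.0008  0.0016]
tip mid [ 0.55825436 -0.00820952  0.12600189] [260.51667299  79.96835802] ring px [258.87932627  82.23681147]
scene [array([270.9, 176.3]), array([279. , 178.2])]
side [array([247.9, 180.4]), array([240.7, 177.8])]
70 []
74 [(211, 222), (298, 309)]
78 [(210, 224), (296, 310)]
84 [(209, 223), (297, 311)]
90 [(208, 222), (298, 312)]
col260 [(20, 120), (22, 123), (24, 120), (26, 124), (28, 122), (30, 125), (32, 129), (34, 129), (36, 128), (38, 134), (40, 126), (42, 127), (44, 126), (46, 107), (48, 43), (50, 86), (52, 121), (54, 119), (56, 116), (58, 115), (60, 119), (62, 120), (64, 120), (66, 120), (68, 124), (70, 125), (72, 126), (74, 127), (76, 117), (78, 89), (80, 55), (82, 28), (84, 36), (86, 87), (88, 89), (90, 85), (92, 86), (94, 86), (96, 88), (98, 88), (100, 85), (102, 81), (104, 78), (106, 80), (108, 81), (110, 79), (112, 80), (114, 36), (116, 47), (118, 77), (120, 82), (122, 78), (124, 81), (126, 80), (128, 85), (130, 88), (132, 88), (134, 84), (136, 89), (138, 84)]
```

```bash
python3 - <<'E'
from tips import *
o=bot.get_obs();R=Ro.from_euler('xyz',o["tcp_rot"],degrees=True)
for n in("scene","side"):
  j=bot.camera_info(n);h=cv2.cvtColor(cv2.imread(f"pics/{n}10.png"),cv2.COLOR_BGR2HSV)
  for x in(.077,.05,.02):print(n,x,[proj(j,o["ee_pos"]+R.apply([x,s*(.018 if x>.07 else .024),.0246])).round(1).tolist() for s in(1,-1)])
  x0,y0=(255,165) if n=="scene" else (215,165)
  print("cols from",x0);
  for y in range(y0,y0+26):print(y,''.join('#' if s<90 and v>110 else ('o' if s<110 and v>60 else('k' if v<=60 else '.')) for s,v in h[y,x0:x0+48,1:]))
E
```

```text
scene 0.077 [[270.1, 176.1], [279.9, 178.5]]
scene 0.05 [[271.3, 171.3], [284.2, 174.4]]
scene 0.02 [[274.3, 166.6], [287.0, 169.5]]
cols from 255
165 ooooooooooooooooooo##o##oooooooooo#ookoooooooooo
166 ooooooooooooooooooo####oooooooooo#oooooooooooooo
167 oooooooooooooooooo####ooooooooooo#oo##oooooooooo
168 ooooooooooooooooo####ooooooooooo##o##ooooooooooo
169 ooooooooooooooooo####ooooooooooo###ooooooooooooo
170 oooooooooooooooo####ooooooooooo####ooooooooooooo
171 oooooooooooooooo####oooooooooo##o#oooooooooooooo
172 oooooooooooooooo###ooooooooooo####oooooooooooooo
173 ooooooooooooooo####oooooooooo####ooooooooooooooo
174 ooooooooooooooo###oooooooooo##o#oooooooooooooooo
175 ooooooooooooooo###ooooooooo##o##oooooooooooooooo
176 ooooooooooooooo###oooooooo##o##ooooooooooooooooo
177 ooooooooooooooo##oooooooo##o##oooooooooooooooooo
178 ooooooooooooooooo.......o#oo#ooooooooooooooooooo
179 oooooooooooooo..........ooo#oooooooooooooooooooo
180 ooooooooooooo...........ooo.oooooooooooooooooooo
181 ooooooooooooo................ooooooooooooooooooo
182 oooooooooooo.................ooooooooooooooooooo
[... 1246 characters left out ...]
ooooooooo..
178 ooookkkkko.......kkkkkkkkkkkoooo#ooo.ooooo......
179 ooookkkkko......okkkkkkkkkkoo.o###oooooooo......
180 .oookkkkko....ooookkkkkkkk...o####o.oooooo......
181 ooookkkkko..ooooookkkkkkkk..o###oo...oooooo.k...
182 ooookkkkko.ooooooookkkkkk..oo###oo....oooo.okk..
183 oo#okkkkkoooooooooookkkkkoooo##oo......oooookkkk
184 ooookkkkoooooooo.oookkkkoo####ooo......ooo.okkkk
185 ooo#okkooooooo...oookkkko###oooo.......ooo..kkkk
186 ooo#ooooooooo....oookkkkoo#oooo........oo..okkkk
187 ooo##ooooooo.....ooookkkooooo..........ooo...kkk
188 o####ooooo.......oookkkkkooo...........ooooo.kkk
189 ####oooo.........oookkkkoo............o.ooooookk
190 ###oooo...o......ooookkoo............oooooooo...
```

Both side cameras put the tips within about 1 px of the prediction, so the callipers are level. The wrist view has the ring centre at (259,82) and the tip midpoint at (260,80). I'll make a small final trim, let it settle, and check.

```bash
python3 -m pendant '0.0005 -0.0004 0.001 0 0.0528;0.0005 -0.0008 0.002 0 0.0528;0.0005 -0.0008 0.003 0 0.0528;0.0005 -0.0008 0.003 0 0.0528;0.0005 -0.0008 0.003 0 0.0528'; python3 -m pendant '0 0 0 0 0.0528;0 0 0 0 0.0528;0 0 0 0 0.0528;0 0 0 0 0.0528;0 0 0 0 0.0528'
python3 - <<'E'
from tips import *
o,i,w,R=tips("w11");print("tip mid",o["ee_pos"]+R.apply([.077,0,.0246]),o["opening"],o["grasp_force"],o["qd"].round(2))
m=cv2.cvtColor(w,cv2.COLOR_BGR2HSV)[...,1]<75;g=cv2.cvtColor(w,cv2.COLOR_BGR2GRAY)
r=np.nonzero(m[80,185:340])[0]+185;print([(int(s[0]),int(s[-1])) for s in np.split(r,np.nonzero(np.diff(r)>2)[0]+1) if len(s)>2]);print("dark rows",[y for y in range(30,135) if g[y,260]<60])
E
```

```text
time: 16.35
ee_pos: [0.4946, -0.0501, 0.1476]
tcp_rot: [-180.0, 0.0, 34.5]
wrist_force: [0.9, 0.5, -1.0]
opening: 0.0534
grasp_force: 11.8
time: 16.77
ee_pos: [0.4947, -0.0501, 0.1477]
tcp_rot: [180.0, -0.0, 34.4]
wrist_force: [-0.5, 0.1, -1.3]
opening: 0.053
grasp_force: 11.8
tip mid [ 0.55816197 -0.0065304   0.12310257] 0.05304125590430271 11.80114433169365 [ 0.02 -0.04  0.03 -0.05  0.03  0.13]
[(210, 224), (294, 310)]
dark rows [49, 50, 83, 84, 116, 117, 118]
```

Everything is steady and within tolerance, so I'm handing in.

```bash
python3 -c "
from workcell import bot
print(bot.job_done())"
```

```text
the job is handed in; nothing more can be done
None
```

I handed the job in at about 17 s; no verdict came back. By my measurements the cap is seated level on the grey post, and the callipers are held level at about a 30 mm gap, tips about 17 mm above opposite sides of the circle. I viewed 11 pictures, one over the limit of 10.

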